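# Release the microcentrifuge lid and hold it open

## Task

The bench centrifuge has finished its run and its lid stay is worn out, so the lid drops back down unless somebody holds it. Press the round lid-release button on the front panel fully down and let it come right up again, so that the lid pops ajar; then raise the lid to 60 degrees open and finish while still holding it steady there, so that I can change the tubes. Leave the things standing around the centrifuge where they are.

Things in the scene. Friction and masses are not known exactly. Their poses are not given: they have to be found in the camera images.
- centrifuge: low white microcentrifuge, in mm 240 deep (x), 226 wide (y), 130 high, lid shut; fixed, its place and yaw vary. Origin: centre of its underside; x points from its front to its back, y left as seen from the front. The lid covers the rear; before it a blue panel slopes from 100 high at the lid to 78 at the front edge, display on its left half, release button on its right
- release_button (a joint): travel of the lid-release push button, m: 0 up, 0.006 fully down (hard stop). It moves straight down; its spring takes 2 N at first and 5 N at the bottom and brings it up again when let go. From about 4 mm on it draws back the latch and the lid pops ajar
- release_button_top (a point): centre of the top of the release button: a round white cap, 31 diameter, standing 9 above its grey collar (43 diameter); 104 above the bench when up, at x = -90, y = -72 mm from the centrifuge's origin, in the centrifuge's axes. It sinks with the button
- lid_angle (a joint): opening angle of the lid, rad: 0 shut and latched (cannot be lifted), about 0.17 popped ajar on its spring pin, 1.4 at the stop; 60 degrees is 1.047. The hinge line is at the back, along the centrifuge's y; opening swings the front edge up and back. Lid 0.3 to 0.5 kg; let go anywhere above 0.17 it falls back to 0.17. Lifting takes 1 to 3 N at the tongue
- lid: the white lid: a plate 168 deep, 222 wide, 16 thick. Origin on the middle of the hinge line; shut, its axes are those of the centrifuge and it lies from x = +8 to x = -160, z = 0 to 16; opening turns it about +y
- lid_grip (a point): grip point in the tongue on the middle of the lid's front edge: tongue 44 wide (y), 14 thick, sticking out 38; this point is at half its width and thickness, 24 before the lid's edge; x = -184, z = +7 mm in the lid's frame, whose axes it has. 121 above the bench shut, about 152 ajar (panel beneath it at 93), about 277 at 60 degrees. Side faces free: can be pinched across its width from above
- lid_hinge_axis (a point): middle of the lid's hinge line, on the centrifuge at x = +105 mm, y = 0, 114 above the bench; axes those of the centrifuge, the lid turns about its y
- tube_rack: blue tube rack, 200 x 86 x 44, with small tubes, loose, left of the centrifuge; origin centre of its underside (leave alone)
- reagent_bottle: clear glass bottle with blue cap, 68 diameter, 138 high, loose; origin centre of its underside (leave alone)
- amber_bottle: amber bottle with red cap, 58 diameter, 115 high, loose; origin centre of its underside (leave alone)
- beaker: glass beaker, 66 diameter, 85 high, loose; origin centre of its underside (leave alone)
- tip_box: pipette tip box, 88 x 126 x 64 high, loose, in front of the centrifuge; origin centre of its underside (leave alone)
- pipette: pipette lying along its own y in front of the centrifuge, 235 long, 24 high, loose; origin near the middle of its underside (leave alone)
- bench_timer: flat digital timer, 58 x 66 x 18, loose; origin centre of its underside (leave alone)

How it is judged:
By the outcome, as a careful person would: the job done as asked, in the order asked, and still so for the second after the job is handed in, while the arm keeps its last pose, push and grip.
It also fails if it takes over 51 s, if anything falls off the work surface, if the arm or the gripper's body presses on something with over 40 N, if the wrist force passes 120 N, or if a joint passes its speed limit or range.

## Robot

A 7-joint arm with a two-finger parallel gripper is mounted at the origin on the work surface. World frame = base frame: x ahead of the robot, y to its left, z up, the work surface at z = 0. Lengths are in mm, angles in rad, forces in N, time in s.
With the tool pointing down it reaches from about 400 to 900 mm from the base axis. Payload 5.6 kg.
Tool frame: the origin (TCP) lies between the finger pads; the fingertips stand 8 mm ahead of it and the grasp point (between the pads) lies 11 mm behind it; z points along the fingers, y is the line along which they close (so a half turn about z gives the same grasp; the last joint's range is limited). The gripper opens to 92 mm and grips with 3 to 60 N. Pads are 20 mm wide; open, the fingers measure 128 mm over their backs; the gripper's body (75 mm by 189 mm) begins 69 mm behind the grasp point.
Start: joints at [-1.271, 0.468, -0.012, 1.603, 0.006, 1.071, -0.056], TCP at [218.522, 612.174, 222.592] pointing down, gripper open.
Joint ranges: [-2.53, 2.53], [-0.31, 2.02], [-1.57, 1.55], [0.28, 2.44], [-1.29, 4.43], [0.15, 1.84], [-2.92, 2.92]. Speed limits (rad/s): [2.57, 2.57, 3.14, 3.14, 3.14, 3.14, 3.14].

## Interface

Orientations are given as a unit quaternion [x, y, z, w].
In Python, from plant import get_state, get_image, calibration, hand_in gives the robot as it stands.
- The arm moves only by the tool jog_arm, never from a script. Its argument "increments" is one flat list of numbers, 4 for each row, row after row: the shift along the world's x, y, z in cm, then the turn about the world's z in degrees. A call has 1 to 12 rows; each row shifts and turns the commanded pose from where the row before left it; what a row does not reach is not made up. A row lasts 1/12 s, in which the tool goes at most 41.7 mm and 7.16 degrees, less where a joint would pass 70% of its speed; a pose out of reach is approached as far as the arm can. A call with a gripper value outside its range is refused whole. "fingers" is the finger opening in cm, from 0 to 9.19, set as the call begins (left out, the last holds). The fingers move at their own pace and stop on an object; "newtons" is the grip in N (left out, the last holds). Time passes only in rows, so rows that do not move let the fingers close. It gives the time, the measured TCP pose, the force, the opening and the grip force at its end, in the units of the state.
- get_state(): the state, without advancing time (a new reading comes with each control period).
- get_image(name): name is "side" or "top"; returns (picture, depth): 400x640x3 uint8, red, green, blue; 400x640 float32, mm along the optical axis (not along the pixel's ray), 0 where there is no reading.
- calibration(name): a dict with "intrinsics" (3x3 intrinsics, pixels), "camera_from_world" (4x4, takes a point from world to camera coordinates). Camera axes: x right, y up, looking along -z (the intrinsics and any distortion apply to the point x, -y, -z); pixel columns grow to the right and rows downward; lengths in mm; the calibration is good to about 2 mm. A picture is of the moment at which its call begins. calibration takes no time and is no camera call.
- hand_in(): hands the job in; it is judged then, once.
The state is a dict: "time_s": time; "q": joint angles; "qvel": joint speeds; "effort": joint torques, N m; "tcp_pos": TCP position; "eef_rot": TCP orientation; "contact_force": force on the tool from outside, world axes, zero at the start; "moment": the same for the moment, N m; "grip_width": finger opening in mm; "grip_force": force on a finger pad.
Only numpy, scipy, OpenCV 4.12 (cv2) and the standard library are available. Lean on these libraries where they do the work, as an engineer would, in place of code of your own. Each camera call takes 0.05 s, during which the arm holds its last target. There are 200 camera calls.

## Working session

There is one attempt and no reset: what is moved stays moved. The work goes in short steps, Python scripts to look and compute and a tool call to move; the robot and the scene stay as the last step left them, time stands still between calls to the robot, and variables do not carry over. Pictures are saved under pics/ and viewed, at most 10 in all, crops included, and the job is handed in when it is done.

Besides the shell and the picture viewer there is one more tool, called by a JSON object that holds its "api" and its "payload", one argument or row to a line. jog_arm: Moves the arm, as the interface text tells. Its arguments: {"type":"object","properties":{"increments":{"type":"array","items":{"type":"number"}},"fingers":{"type":"number"},"newtons":{"type":"number"}},"required":["increments"]}

```bash
mkdir -p pics
python3 - <<'E'
from plant import *
import cv2,numpy as np
for n in ("side","top"):
    im,d=get_image(n); cv2.imwrite(f"pics/{n}0.png",cv2.cvtColor(im,cv2.COLOR_RGB2BGR)); np.save(f"pics/{n}0.npy",d)
    c=calibration(n); print(n,c)
s=get_state();print(s["tcp_pos"],s["eef_rot"],s["time_s"])
E
```

```text
side {'intrinsics': array([[479.46842793,   0.        , 318.7767327 ],
       [  0.        , 479.46842793, 199.81325393],
       [  0.        ,   0.        ,   1.        ]]), 'camera_from_world': array([[-9.99720625e-01, -2.19906867e-02,  8.66496199e-03,
         5.19364331e+02],
       [ 2.06779753e-02, -6.36125714e-01,  7.71308302e-01,
        -4.37822437e+01],
       [-1.14495941e-02,  7.71271992e-01,  6.36402719e-01,
        -1.20693428e+03],
       [ 0.00000000e+00,  0.00000000e+00,  0.00000000e+00,
         1.00000000e+00]])}
top {'intrinsics': array([[417.10049086,   0.        , 320.86777861],
       [  0.        , 417.10049086, 206.16836822],
       [  0.        ,   0.        ,   1.        ]]), 'camera_from_world': array([[-2.04880838e-02, -9.99762351e-01, -7.44846116e-03,
         4.99926682e+01],
       [ 9.93734344e-01, -2.11821576e-02,  1.09742289e-01,
        -5.53347994e+02],
       [-1.09873983e-01, -5.15338246e-03,  9.93932166e-01,
        -1.09192120e+03],
       [ 0.00000000e+00,  0.00000000e+00,  0.00000000e+00,
         1.00000000e+00]])}
[218.36491094 611.68537397 221.75415345] [ 1.70580019e-01  9.85343520e-01 -7.74231716e-04 -6.80473765e-05] 0.1
```

View pics/side0.png

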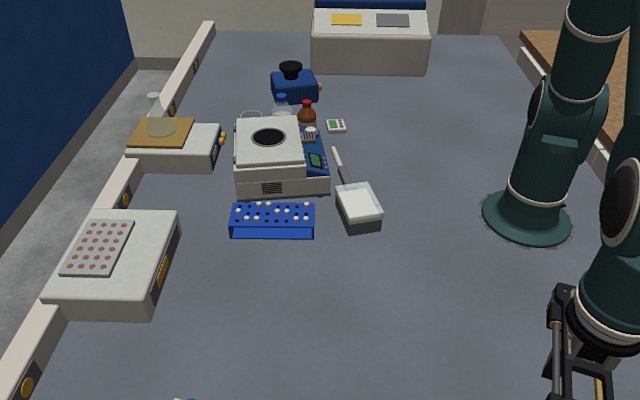

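View pics/top0.png

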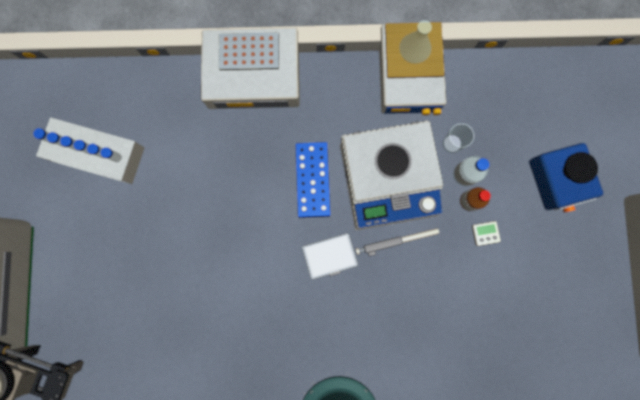

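The side view shows the centrifuge at about (283,155). In the top view it is at about (393,175), with the button near (428,204) and the tongue near (401,202). Next I'll enlarge both.

```bash
cat > h.py <<'E'
import numpy as np,cv2
from plant import *
def ray(n,u,v):
    c=calibration(n);K=c["intrinsics"];T=c["camera_from_world"];R=T[:3,:3]
    d=R.T@np.array([(u-K[0,2])/K[0,0],-(v-K[1,2])/K[1,1],-1.]);return -R.T@T[:3,3],d
def atz(n,u,v,z):
    o,d=ray(n,u,v);return o+d*(z-o[2])/d[2]
def atd(n,u,v,dep):
    o,d=ray(n,u,v);return o+d*dep
def tri(pt,ps):
    A=[];b=[]
    for n,p in(("top",pt),("side",ps)):
        o,d=ray(n,*p);d=d/np.linalg.norm(d);P=np.eye(3)-np.outer(d,d);A.append(P);b.append(P@o)
    x,*_=np.linalg.lstsq(np.vstack(A),np.hstack(b),rcond=None);return x,np.linalg.norm(np.vstack(A)@x-np.hstack(b))
def proj(n,p):
    c=calibration(n);q=c["camera_from_world"]@np.append(p,1);K=c["intrinsics"]
    return np.array([K[0,0]*q[0]/-q[2]+K[0,2],K[1,1]*-q[1]/-q[2]+K[1,2]])
E
python3 - <<'E'
import cv2
a=cv2.imread("pics/top0.png")[120:232,338:450];b=cv2.imread("pics/side0.png")[108:203,228:338]
r=lambda x:cv2.resize(x,None,fx=7,fy=7,interpolation=cv2.INTER_CUBIC)[:600]
cv2.imwrite("pics/t1.png",cv2.resize(a,None,fx=5.3,fy=5.3,interpolation=cv2.INTER_CUBIC))
cv2.imwrite("pics/s1.png",cv2.resize(b,None,fx=6,fy=6,interpolation=cv2.INTER_CUBIC))
E
```

```text
(no output)
```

View pics/t1.png

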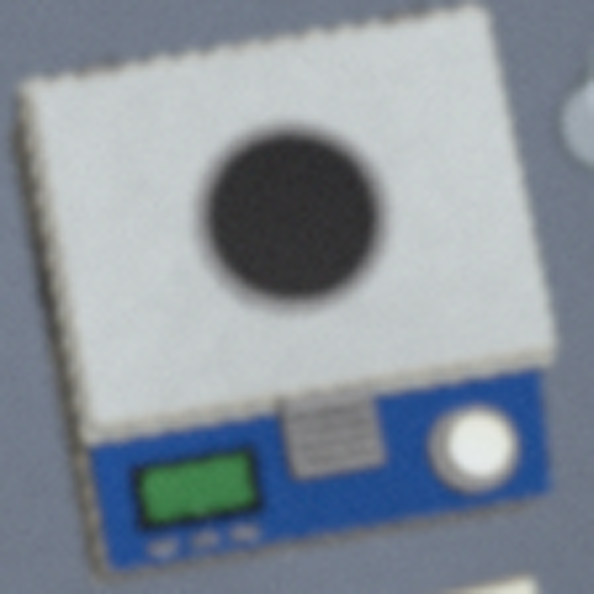

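View pics/s1.png

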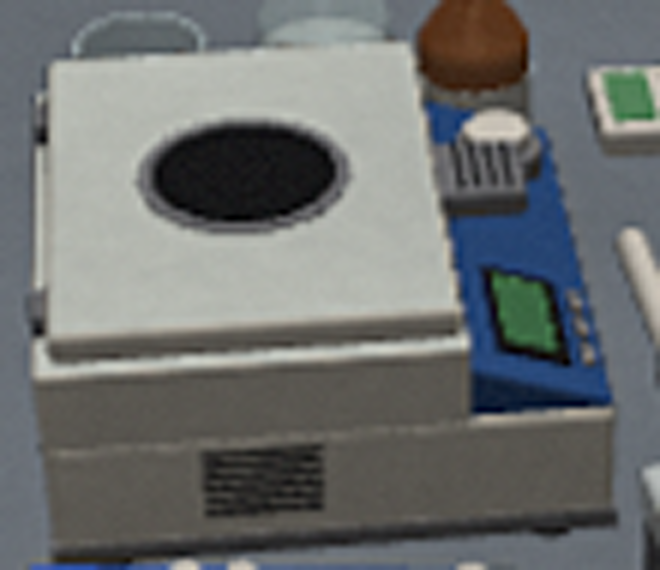

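The top crop shows the cap at (480,445), the tongue end at (298..384, ~472), and the lid corners at (25,85), (488,5), (552,352) and (92,432). In the side crop the cap is at (497,128) and the lid corners are at (48,62), (415,45), (460,320) and (50,338).

Run:
```python
from h import *
from scipy.optimize import least_squares
T=lambda x,y:(338+(x+.5)/5.3-.5,120+(y+.5)/5.3-.5)
S=lambda x,y:(228+(x+.5)/6-.5,108+(y+.5)/6-.5)
prs={"button":((480,445),(497,128)),"rl":((25,85),(48,338)),"rr":((488,5),(48,62)),"fr":((552,352),(415,45)),"fl":((92,432),(460,320)),"disc":((292,215),(243,174)),"tongueL":((298,474),(524,207))}
W={}
for k,(a,b) in prs.items():
    W[k],r=tri(T(*a),S(*b));print(k,W[k].round(1),round(r,1))
L={"button":(-90,-72,104),"rl":(113,111,130),"rr":(113,-111,130),"fr":(-55,-111,130),"fl":(-55,111,130)}
def f(p):
    c,s=np.cos(p[2]),np.sin(p[2]);o=[]
    for k,l in L.items():
        w=np.array([p[0]+c*l[0]-s*l[1],p[1]+s*l[0]+c*l[1],l[2]])
        o+=list(proj("top",w)-T(*prs[k][0]))+list(proj("side",w)-S(*prs[k][1]))
    return o
r=least_squares(f,[600,-100,0.1]);p=r.x;print(p,np.degrees(p[2]),np.round(r.fun,1))
c,s=np.cos(p[2]),np.sin(p[2])
for n,x,y in(("button",-90,-72),("grip",-79,0),("hinge",105,0)):print(n,p[0]+c*x-s*y,p[1]+s*x+c*y)
q=get_state();from scipy.spatial.transform import Rotation as R
print(R.from_quat(q["eef_rot"]).as_matrix().round(3))
dt=np.load("pics/top0.npy");u,v=T(480,445);print(atd("top",u,v,dt[round(v),round(u)]))
# bench objects
for n,u,v,z in(("tip",330,256,64),("pipL",365,249,20),("pipR",438,232,12),("amber",484,196,115),("reag",482,164,138)):print(n,atz("top",u,v,z).round())
```

```text
button [ 547.8 -231.3  105.1] 1.2
rl [719.2 -19.1 132.7] 0.9
rr [ 753.6 -238.6  131. ] 1.1
fr [ 587.1 -260.   131.4] 0.6
fl [555.8 -46.3 126.4] 1.8
disc [ 654.1 -141.8  133.9] 1.0
tongueL [ 533.6 -142.2  119.8] 0.2
[ 6.25534896e+02 -1.45914766e+02  1.48706018e-01] 8.520227237890877 [-0.4 -0.1  0.5  0.6  0.  -0.6 -0.3  0.9  0.  -0.2  0.3  0.3  1.4 -0.3
  0.1 -0.2 -0.7 -0.3  0.9 -0.7]
button 547.1955860514574 -230.45441695038107
grip 547.4067698383298 -157.6192921725092
hinge 729.3760759725193 -130.35811785734825
[[-0.942  0.336 -0.   ]
 [ 0.336  0.942 -0.002]
 [-0.    -0.002 -1.   ]]
[ 547.01291492 -231.47674448  104.04316972]
tip [421.  17.  64.]
pipL [437. -78.  20.]
pipR [ 479. -278.   12.]
amber [ 562. -368.  115.]
reag [ 638. -359.  138.]
```

The text heights check out. The button is at (547, -230.5, 104), the grip point at (547, -158) and the yaw is 8.5°. I'll press with the gripper turned so its body lies along the centrifuge's x, clear of the tongue when it pops up.

{"api": "jog_arm", "payload": {
  "increments": [2,-3.5,0,-5.15,2,-3.5,0,-5.15,2,-3.5,0,-5.15,2,-3.5,0,-5.15,2,-3.5,0,-5.15,2,-3.5,0,-5.15,2,-3.5,0,-5.15,2,-3.5,0,-5.15,2,-3.5,0,-5.15,2,-3.5,0,-5.15,2,-3.5,0,-5.15,2,-3.5,0,-5.15],
  "fingers": 0,
  "newtons": 20
}}

```text
time_s: 1.1
tcp_pos: [458.9, 190.3, 222.6]
eef_rot: [0.654, 0.756, 0.0, -0.0]
contact_force: [0.9, -0.5, -0.7]
grip_width: 14.2
grip_force: 0.0
```

{"api": "jog_arm", "payload": {
  "increments": [0.74,-3.5,0,0,0.74,-3.5,0,0,0.74,-3.5,0,0,0.74,-3.5,0,0,0.74,-3.5,0,0,0.74,-3.5,0,0,0.74,-3.5,0,0,0.74,-3.5,0,0,0.74,-3.5,0,0,0.74,-3.5,0,0,0.74,-3.5,0,0,0,0,0,0]
}}

```text
time_s: 2.1
tcp_pos: [539.4, -201.0, 222.8]
eef_rot: [0.656, 0.755, -0.002, 0.002]
contact_force: [-0.0, 0.5, 0.0]
grip_width: 0.6
grip_force: 0.0
```

{"api": "jog_arm", "payload": {
  "increments": [0.78,-2.95,0,0,0,0,-3,0,0,0,-3,0,0,0,-3,0,0,0,-1,0,0,0,0,0,0,0,0,0]
}}

```text
time_s: 2.68
tcp_pos: [547.9, -222.4, 122.9]
eef_rot: [0.652, 0.758, -0.0, -0.0]
contact_force: [0.2, -0.3, 0.2]
grip_width: 0.1
grip_force: 0.0
```

Run:
```python
from h import *
o=[]
for n,(x,y,w,h) in(("side",(228,60,120,145)),("top",(338,120,112,112))):
    im,d=get_image(n); c=cv2.cvtColor(im,cv2.COLOR_RGB2BGR)[y:y+h,x:x+w]; o.append(cv2.resize(c,(395,int(395*h/w)),interpolation=cv2.INTER_CUBIC))
H=max(i.shape[0] for i in o)
cv2.imwrite("pics/b1.png",np.hstack([cv2.copyMakeBorder(i,0,H-i.shape[0],0,0,0) for i in o]))
print(get_state()["tcp_pos"])
```

```text
[ 548.88431098 -222.81020987  124.39423079]
```

View pics/b1.png

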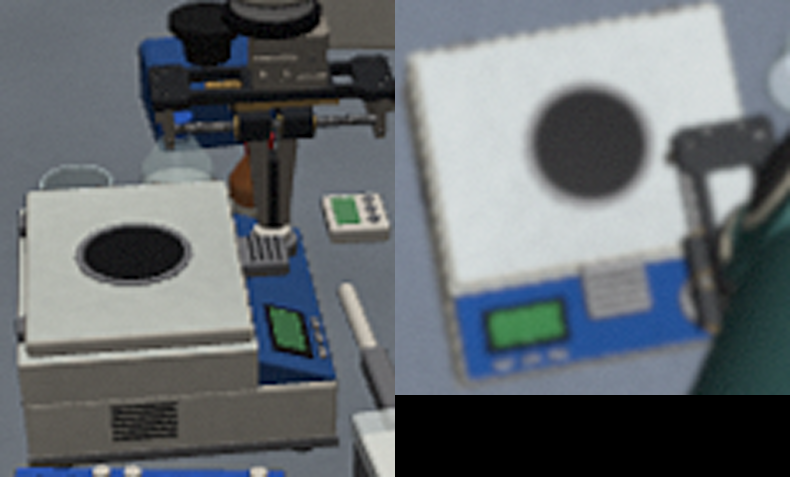

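The fingers stand just above the cap but are 8 mm off towards the tongue, so I'll correct that and press.

{"api": "jog_arm", "payload": {
  "increments": [0,-0.75,0,0,0,0,-0.6,0,0,0,-0.6,0,0,0,0,0]
}}

```text
time_s: 3.12
tcp_pos: [548.3, -230.7, 110.5]
eef_rot: [0.653, 0.758, -0.0, 0.001]
contact_force: [0.8, -0.2, 1.3]
grip_width: 0.1
grip_force: 0.6
```

{"api": "jog_arm", "payload": {
  "increments": [0,0,-0.3,0,0,0,-0.2,0,0,0,0,0]
}}

```text
time_s: 3.37
tcp_pos: [548.3, -230.6, 106.4]
eef_rot: [0.653, 0.758, 0.0, 0.001]
contact_force: [-0.0, -1.3, 6.4]
grip_width: 0.6
grip_force: 3.5
```

{"api": "jog_arm", "payload": {
  "increments": [0,0,-0.15,0,0,0,0,0]
}}

```text
time_s: 3.53
tcp_pos: [548.3, -230.7, 106.3]
eef_rot: [0.653, 0.758, 0.001, 0.001]
contact_force: [-3.9, -0.0, 17.7]
grip_width: 0.6
grip_force: 8.8
```

Force is now rising against the hard stop at 17.7 N, so the button is fully down. I'll release it and rise.

{"api": "jog_arm", "payload": {
  "increments": [0,0,0.4,0,0,0,1,0,0,0,3,0,0,0,3,0,0,0,3,0,0,0,3,0,0,1,0,-7,0,1,0,-7,0,1,0,-7,0,1,0,-7,0,1,0,-7,0,1,0,-7],
  "fingers": 9.1
}}

```text
time_s: 4.53
tcp_pos: [547.0, -168.6, 237.7]
eef_rot: [0.882, 0.471, -0.001, -0.001]
contact_force: [-1.1, 0.1, 0.0]
grip_width: 78.5
grip_force: 0.0
```

Run:
```python
from h import *
o=[]
for n,(x,y,w,h) in(("side",(228,60,120,145)),("top",(338,120,112,112))):
    im,d=get_image(n); c=cv2.cvtColor(im,cv2.COLOR_RGB2BGR)[y:y+h,x:x+w]; o.append(cv2.resize(c,(395,int(395*h/w)),interpolation=cv2.INTER_CUBIC))
H=max(i.shape[0] for i in o)
cv2.imwrite("pics/b2.png",np.hstack([cv2.copyMakeBorder(i,0,H-i.shape[0],0,0,0) for i in o]))
```

```text
(no output)
```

View pics/b2.png

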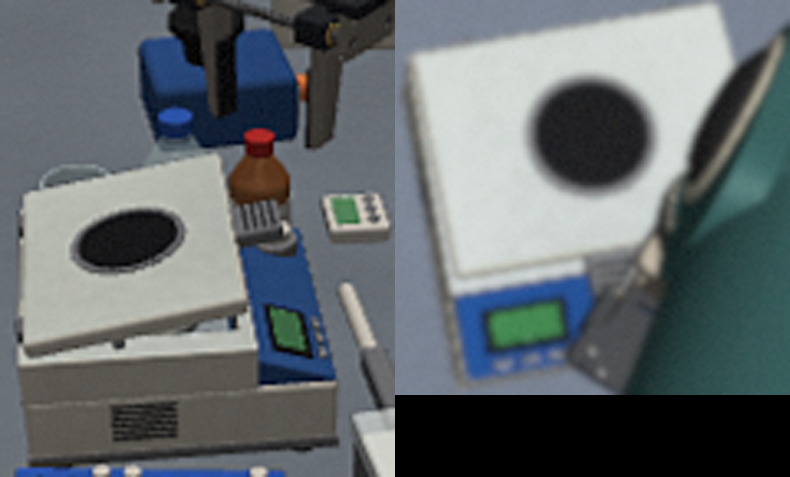

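The lid is ajar and the button is up. The tongue's near end is at about (285,235) in the left half. Next I'll align over the tongue.

{"api": "jog_arm", "payload": {
  "increments": [0,0.4,0,-6.8,0,0.4,0,-6.8,0,0.2,0,-6.8,0,0,0,-6.8,0,0,0,-6.8,0,0,0,-6.8,0,0,0,-6.8,0,0,-2,0,0,0,-2,0,0,0,0,0]
}}

```text
time_s: 5.47
tcp_pos: [545.3, -159.1, 194.9]
eef_rot: [0.997, 0.08, -0.003, -0.001]
contact_force: [-1.4, 0.5, -1.0]
grip_width: 91.0
grip_force: 0.0
```

Run:
```python
from h import *
# predicted tongue end-left top corner
p=[625.5,-145.9,.1487];c,s=np.cos(p[2]),np.sin(p[2])
def pt(th,x,y,z):
    X=105+x*np.cos(th)+z*np.sin(th);Z=114-x*np.sin(th)+z*np.cos(th)
    return np.array([p[0]+c*X-s*y,p[1]+s*X+c*y,Z])
for th in(.14,.17,.2):print(th,[((proj("side",pt(th,-198,y,14))-[228,60])*3.29).round() for y in(22,-22)],((proj("side",pt(th,-160,111,16))-[228,60])*3.29).round(),pt(th,-184,0,7))
im,d=get_image("side");cc=cv2.cvtColor(im,cv2.COLOR_RGB2BGR)[60:180,248:368];cv2.imwrite("pics/b3.png",cv2.resize(cc,(600,600),interpolation=cv2.INTER_CUBIC))
q=get_state();print(q["tcp_pos"],q["eef_rot"])
```

```text
0.14 [array([285., 234.]), array([279., 205.])] [248. 305.] [ 550.11821586 -157.19262728  146.60744507]
0.17 [array([284., 228.]), array([277., 199.])] [247. 300.] [ 551.16614326 -157.03564169  152.0286456 ]
0.2 [array([282., 222.]), array([275., 193.])] [245. 295.] [ 552.37441625 -156.85463541  157.41562291]
[ 546.20126753 -159.68835746  196.61052163] [ 9.96854707e-01  7.92195574e-02 -2.18232086e-03 -4.37442921e-04]
```

View pics/b3.png

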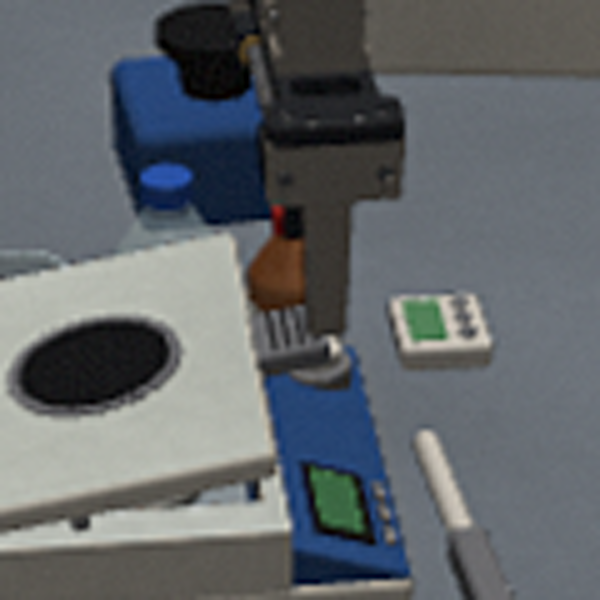

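The tongue's near corner is at (332,340), which agrees with the model for an angle of about 0.17. I'll descend and pinch.

{"api": "jog_arm", "payload": {
  "increments": [0,0.15,-2,0,0,0,-1.5,0,0,0,-1.5,0,0,0,0,0]
}}

```text
time_s: 5.85
tcp_pos: [546.6, -158.1, 146.8]
eef_rot: [0.997, 0.079, -0.002, -0.0]
contact_force: [-1.4, 1.0, 0.4]
grip_width: 91.1
grip_force: 0.0
```

{"api": "jog_arm", "payload": {
  "increments": [0,0,0,0,0,0,0,0,0,0,0,0,0,0,0,0,0,0,0,0,0,0,0,0,0,0,0,0,0,0,0,0],
  "fingers": 3.5,
  "newtons": 25
}}

```text
time_s: 6.52
tcp_pos: [548.5, -161.2, 148.8]
eef_rot: [0.997, 0.077, 0.001, 0.002]
contact_force: [1.3, -6.6, -1.7]
grip_width: 43.9
grip_force: 25.0
```

Gripped, at 43.9 mm opening. Next I'll compute the arc.

```bash
python3 -c "
import numpy as np
t=np.linspace(.17,1.047,19);x=-188*np.cos(t)+7*np.sin(t);z=188*np.sin(t)+7*np.cos(t)
d=np.diff(x)/10
print(np.c_[d*.989,d*.148,np.diff(z)/10].round(2).tolist(),(x[-1]-x[0]),z[-1]-z[0])"
```

```text
[[0.21, 0.03, 0.89], [0.25, 0.04, 0.88], [0.29, 0.04, 0.87], [0.33, 0.05, 0.85], [0.37, 0.06, 0.83], [0.41, 0.06, 0.81], [0.45, 0.07, 0.79], [0.49, 0.07, 0.77], [0.53, 0.08, 0.75], [0.56, 0.08, 0.72], [0.6, 0.09, 0.69], [0.63, 0.09, 0.66], [0.66, 0.1, 0.63], [0.69, 0.1, 0.59], [0.72, 0.11, 0.56], [0.74, 0.11, 0.52], [0.77, 0.11, 0.49], [0.79, 0.12, 0.45]] 96.13498399029405 127.590025451328
```

{"api": "jog_arm", "payload": {
  "increments": [0,-0.25,0,0,0.21,0.03,0.89,0,0.25,0.04,0.88,0,0.29,0.04,0.87,0,0.33,0.05,0.85,0,0.37,0.06,0.83,0,0,0,0,0]
}}

```text
time_s: 7.1
tcp_pos: [563.2, -159.0, 193.1]
eef_rot: [0.997, 0.078, 0.001, 0.0]
contact_force: [2.7, -3.7, -3.2]
grip_width: 43.7
grip_force: 25.0
```

{"api": "jog_arm", "payload": {
  "increments": [0.41,0.06,0.81,0,0.45,0.07,0.79,0,0.49,0.07,0.77,0,0.53,0.08,0.75,0,0.56,0.08,0.72,0,0.6,0.09,0.69,0,0.63,0.09,0.66,0,0,0,0,0]
}}

```text
time_s: 7.77
tcp_pos: [599.6, -153.4, 244.5]
eef_rot: [0.997, 0.078, -0.0, 0.0]
contact_force: [-1.3, -3.3, -1.2]
grip_width: 43.5
grip_force: 25.0
```

{"api": "jog_arm", "payload": {
  "increments": [0.66,0.1,0.63,0,0.69,0.1,0.59,0,0.72,0.11,0.56,0,0.74,0.11,0.52,0,0.77,0.11,0.49,0,0.79,0.12,0.45,0,0,0,0,0,0,0,0,0]
}}

```text
time_s: 8.43
tcp_pos: [643.4, -146.7, 276.2]
eef_rot: [0.997, 0.078, 0.001, 0.0]
contact_force: [-1.3, -2.5, 2.0]
grip_width: 43.7
grip_force: 25.0
```

Run:
```python
from h import *
p=[625.5,-145.9,.1487];c,s=np.cos(p[2]),np.sin(p[2])
def pt(th,x,y,z):
    X=105+x*np.cos(th)+z*np.sin(th);Z=114-x*np.sin(th)+z*np.cos(th)
    return np.array([p[0]+c*X-s*y,p[1]+s*X+c*y,Z])
im,d=get_image("side");x0,y0=218,40
o=cv2.resize(cv2.cvtColor(im,cv2.COLOR_RGB2BGR)[y0:y0+140,x0:x0+150],None,fx=5,fy=5,interpolation=cv2.INTER_CUBIC)
cv2.imwrite("pics/b4.png",o[:600])
for th in np.radians([56,58,60,62,64]):
    print(round(np.degrees(th)),[((proj("side",pt(th,*q))-[x0,y0])*5).round().tolist() for q in((-160,111,16),(-160,111,0),(-160,-111,16),(8,111,16))])
print(get_state())
```

```text
56 [[248.0, 383.0], [278.0, 399.0], [228.0, 170.0], [69.0, 649.0]]
58 [[236.0, 378.0], [267.0, 393.0], [219.0, 165.0], [69.0, 650.0]]
60 [[224.0, 374.0], [256.0, 388.0], [208.0, 161.0], [69.0, 651.0]]
62 [[212.0, 371.0], [245.0, 384.0], [198.0, 158.0], [69.0, 652.0]]
64 [[200.0, 367.0], [234.0, 379.0], [188.0, 155.0], [69.0, 653.0]]
{'time_s': 8.4833, 'q': array([-0.43142717,  0.55578489,  0.90098002,  1.56392792, -0.4529842 ,
        1.24207006, -0.87013213]), 'qvel': array([-0.00162888, -0.00685481, -0.00148603,  0.01270618,  0.0001935 ,
       -0.00895062,  0.00098229]), 'effort': array([-2.13795573e+00, -4.55716324e+01,  9.34062570e+00, -2.34698635e+01,
       -9.22577698e-01,  3.50748701e-01,  2.36720068e-02]), 'tcp_pos': array([ 643.20187336, -146.71032787,  276.10304771]), 'eef_rot': array([ 9.96944258e-01,  7.81128351e-02,  7.29201824e-04, -3.88425064e-06]), 'contact_force': array([-0.56889439, -2.94231476,  1.97494459]), 'moment': array([-0.73267179,  0.24931922, -0.04407121]), 'grip_force': 24.997718632221222, 'grip_width': 44.010379809911186}
```

View pics/b4.png

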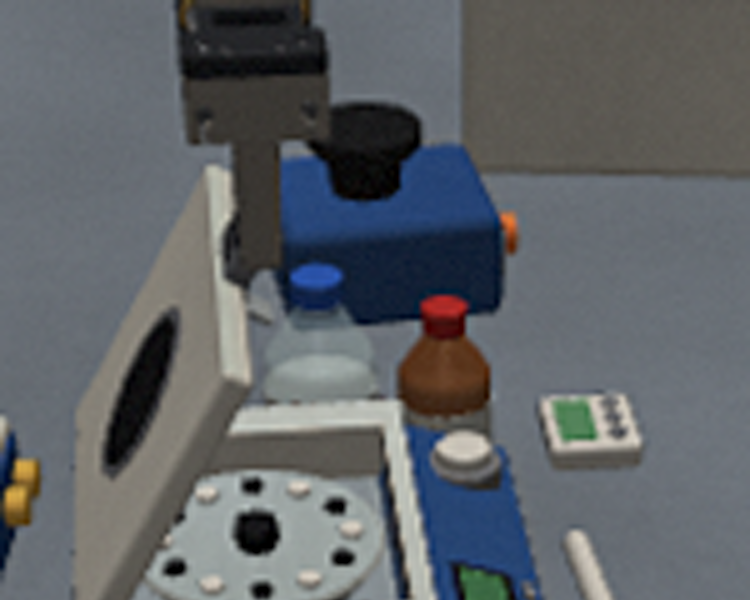

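The lid's front corners are at (222,378) and (207,168), matching the 60° prediction within about 1°. The button is up and the neighbouring items haven't moved. I'll let it settle and hand in.

{"api": "jog_arm", "payload": {
  "increments": [0,0,0,0,0,0,0,0,0,0,0,0,0,0,0,0,0,0,0,0,0,0,0,0]
}}

```text
time_s: 8.98
tcp_pos: [642.7, -146.8, 275.8]
eef_rot: [0.997, 0.078, 0.0, 0.0]
contact_force: [-0.9, -4.2, 3.7]
grip_width: 43.7
grip_force: 25.0
```

```bash
python3 -c "
from plant import *
s=get_state();print(s['tcp_pos'],abs(s['qvel']).max(),s['grip_width']);print(hand_in())"
```

```text
[ 642.7498178  -146.77151143  275.82111706] 0.002736871880643363 43.72893787129438
the job is handed in; nothing more can be done
None
```

I pressed the release button to its stop and let it come back up, then raised the lid to about 60° (within about 1° by camera), and the arm was holding it steady there when I handed in at about 9 s; I saw nothing around the centrifuge moved.

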